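# Thread the pink spacer onto the green sculpture stand

### The job

Pick up the pink plaster spacer ring and slide it over the upright steel rod of the stand with the pale green block, lowering it in the gripper all the way down before you let go (do not drop it down the rod), so that it lies flat on the green block around the rod. Leave the blue ring standing where it is; the stand with the white block gets nothing.

Things in the scene. Friction and masses are not known exactly. Their poses are not given: they have to be found in the camera images.
- ring_pink: Pink cast plaster spacer ring standing on the table, roughly 60 to 110 g: a short tube of outer diameter 60 mm, hole diameter 38 mm (wall 11 mm) right through, 40 mm high. Origin at the centre of its underside, z up along its axis; the yaw means nothing. Grip it across the outside (60 mm) from above, in any direction.
- ring_blue: Blue cast plaster ring of the same size and origin as the pink one; a bystander.
- stand_green: Sculpture stand fixed to the table: dark steel base plate 100 (x) x 126 (y) x 12 mm high, on it a pale green S-shaped plaster block (90 x 120 mm over all, 50 mm high, flat top 62 mm above the table), and through its middle an upright steel rod of diameter 16 mm whose tapered tip (last 12 mm) ends 120 mm above the table, i.e. 58 mm above the block's top. Origin on the rod's axis at table height, z up along the rod. A ring fully home has its underside 62 mm above the origin.
- stand_white: A second stand, the same in shape, size and origin, but with a plain white plaster block; a bystander with its own rod 120 mm tall.

How it is judged:
By the outcome, as a careful person would: the job done as asked, in the order asked, and still so for the second after the job is handed in, with the robot touching nothing.
It also fails if it takes over 35 s, if anything falls off the work surface, if the arm or the gripper's body presses on something with over 40 N, if the wrist force passes 120 N, or if a joint passes its speed limit or range.

### The arm

A 7-joint arm with a two-finger parallel gripper is mounted at the origin on the work surface. World frame = base frame: x ahead of the robot, y to its left, z up, the work surface at z = 0. Lengths are in mm, angles in rad, forces in N, time in s.
With the tool pointing down it reaches from about 400 to 875 mm from the base axis. Payload 19.3 kg.
Tool frame: the origin (TCP) lies at the very end of the fingers, on their centre line; the grasp point (between the pads) lies 19 mm behind it (grip_point_offset is the z of the grasp point in the tool frame, in mm); z points along the fingers, y is the line along which they close (so a half turn about z gives the same grasp; the last joint's range is limited). The gripper opens to 85 mm and grips with 20 to 120 N. Pads are 22 mm wide; open, the fingers measure 114 mm over their backs; the gripper's body (76 mm by 85 mm) begins 54 mm behind the grasp point. The pads swing forward as they close: fully open they stand 13 mm farther back than shut.
Start: joints at [1.175, 0.521, -0.036, 1.599, 0.021, 1.021, -0.113], TCP at [200.013, -592.122, 197.791] pointing down, gripper open.
Joint ranges: [-2.91, 2.91], [-0.3, 2.13], [-1.5, 1.42], [0.17, 2.43], [-1.26, 4.41], [0.16, 1.93], [-2.52, 2.52]. Speed limits (rad/s): [1.89, 1.89, 2.39, 2.39, 3.01, 3.01, 3.01].

### API

Orientations are given as a 3x3 rotation matrix whose columns are the frame's x, y, z axes.
In Python, from workcell import movep, movel, goto_joints, open_gripper, clamp, wait, inverse_kinematics, read_state, camera, PlanningError, finish_job, grip_point_offset gives the robot as it stands. Calls block until the motion is done:
- movep(position, orientation): joint-space move of the TCP to a pose.
- movel(position, frame=None, max_speed=150, guard=None): straight line of the TCP; frame=None keeps the orientation; max_speed is the mean speed in mm/s. With guard (N) it stops when the force on the tool has changed by that much, and returns True; else False.
- goto_joints(angles): joint-space move.
- open_gripper() and clamp(): open the fingers fully, or close them until they stop; the grip force is fixed at half the most.
- wait(seconds).
- inverse_kinematics(position, orientation): joint angles nearest the present ones, or None.
- read_state(): the state.
- camera(name): name is "scene" or "top"; returns a dict with "image" (420x560x3 uint8, blue, green, red), "range_z" (420x560 float32, mm along the optical axis (not along the pixel's ray), 0 where there is no reading), "fx", "fy", "cx", "cy" (pixels), "cam_to_world" (4x4, takes a point from camera to world coordinates). Camera axes: x right, y up, looking along -z (the intrinsics and any distortion apply to the point x, -y, -z); pixel columns grow to the right and rows downward; lengths in mm; the calibration is good to about 2 mm. A picture is of the moment at which its call begins.
A pose or a line that the arm cannot do raises PlanningError and nothing moves.
- finish_job(): hands the job in; it is judged then, once.
The state is a dict: "time": time; "qpos": joint angles; "qvel": joint speeds; "joint_efforts": joint torques, N m; "eef_pos": TCP position; "tool_rot": TCP orientation; "ft_force": force on the tool from outside, world axes, zero at the start; "torque": the same for the moment, N m; "finger_gap": finger opening in mm; "gripper_force": force on a finger pad.
Only numpy, scipy, OpenCV 4.12 (cv2) and the standard library are available. Lean on these libraries where they do the work, as an engineer would, in place of code of your own. Each camera call takes 0.05 s, during which the arm holds its last target. There are 200 camera calls.

## Working session

There is one attempt and no reset: what is moved stays moved. The work goes in short steps, each a Python script; the robot and the scene stay as the last script left them, time stands still between calls to the robot, and variables do not carry over. Pictures are saved under pics/ and viewed, at most 10 in all, crops included, and the job is handed in when it is done.

```bash
mkdir -p pics; ls
python3 - <<'E'
from workcell import *
import cv2,numpy as np
for n in("scene","top"):
    c=camera(n); cv2.imwrite(f"pics/{n}0.png",c["image"]); np.savez(f"{n}0.npz",**c)
    print(n,c["fx"],c["fy"],c["cx"],c["cy"],[k for k in c]);print(np.round(c["cam_to_world"],3))
s=read_state();print(s);print(grip_point_offset)
E
```

```text
pics
scene 508.72666370239295 508.72666370239295 271.34922893512055 209.98515889046996 ['image', 'range_z', 'fx', 'fy', 'cx', 'cy', 'cam_to_world']
[[ 8.82000e-01 -2.67000e-01  3.88000e-01  8.48010e+02]
 [ 4.71000e-01  5.37000e-01 -7.00000e-01 -5.61732e+02]
 [-2.20000e-02  8.01000e-01  5.99000e-01  5.01911e+02]
 [ 0.00000e+00  0.00000e+00  0.00000e+00  1.00000e+00]]
top 397.18580877581365 397.18580877581365 279.0033260753837 207.3475623968132 ['image', 'range_z', 'fx', 'fy', 'cx', 'cy', 'cam_to_world']
[[-1.60000e-02  9.92000e-01 -1.27000e-01  4.41472e+02]
 [-1.00000e+00 -1.70000e-02 -1.00000e-02 -1.45340e+01]
 [-1.20000e-02  1.26000e-01  9.92000e-01  7.20687e+02]
 [ 0.00000e+00  0.00000e+00  0.00000e+00  1.00000e+00]]
{'time': 0.1, 'qpos': array([ 1.17482626,  0.52201465, -0.03631888,  1.59994275,  0.02121453,
        1.02109914, -0.11280242]), 'qvel': array([-0.0021514 , -0.00159518, -0.00024745, -0.00036868, -0.0008167 ,
       -0.00052562,  0.00060963]), 'joint_efforts': array([ 5.01928924e-03, -9.28504157e+01,  1.98483892e+00, -3.70541418e+01,
        1.81556196e-02,  5.24312272e-03, -3.97283998e-05]), 'eef_pos': array([ 199.87132433, -591.82025077,  197.24881898]), 'tool_rot': array([[ 9.47408816e-01,  3.20025546e-01, -4.30947109e-04],
       [ 3.20025823e-01, -9.47408304e-01,  9.88681520e-04],
       [-9.18795263e-05, -1.07459979e-03, -9.99999418e-01]]), 'ft_force': array([ 0.16954817, -0.24596664, -0.65022337]), 'torque': array([ 0.02714144, -0.0250998 , -0.03451841]), 'gripper_force': 0.0, 'finger_gap': 85.44828406572482}
-18.700000000000003
```

View pics/top0.png

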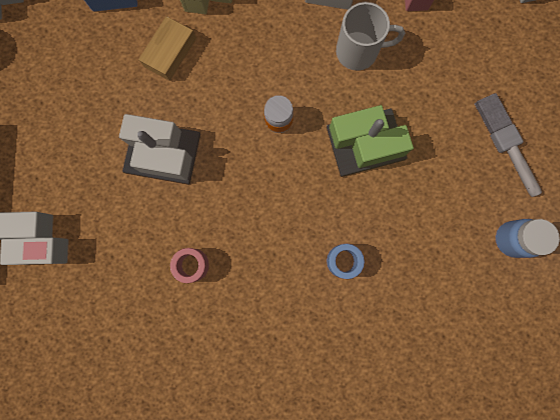

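View pics/scene0.png

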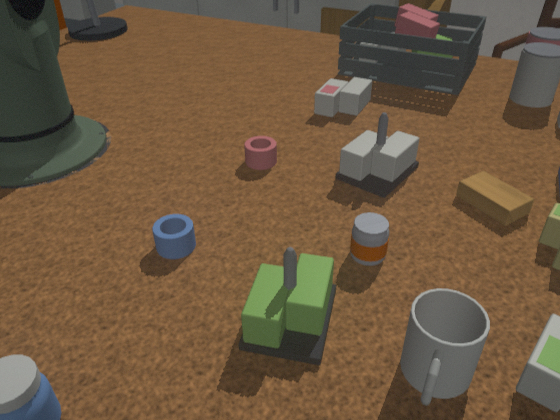

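The top view shows the pink ring at (187,265), the blue ring at (346,261), the green stand with its rod tip near (378,124), and the white stand with its rod near (147,138). The scene view shows the same layout: pink at (261,152), green rod tip at (290,252). Next I measure using colour masks and depth.

```bash
cat > h.py <<'E'
import numpy as np,cv2
from scipy.optimize import least_squares
def cloud(c):
    z=np.asarray(c["range_z"],float); v,u=np.mgrid[:z.shape[0],:z.shape[1]]
    p=np.dstack([(u-c["cx"])/c["fx"]*z,-(v-c["cy"])/c["fy"]*z,-z,np.ones_like(z)])@np.asarray(c["cam_to_world"]).T
    p=p[...,:3]; p[z<=0]=np.nan
    return p
def ray(c,u,v,h):
    T=c["cam_to_world"]; d=T[:3,:3]@[(u-c["cx"])/c["fx"],-(v-c["cy"])/c["fy"],-1]
    return T[:3,3]+d*(h-T[2,3])/d[2]
def circ(xy,r):
    f=lambda q:np.hypot(*(xy-q[:2]).T)-r
    s=least_squares(f,xy.mean(0),loss="soft_l1",f_scale=1.5); return s.x,np.sqrt(np.mean(s.fun**2))
def hsv(c): return cv2.cvtColor(np.asarray(c["image"]),cv2.COLOR_BGR2HSV)
E
python3 - <<'E'
from h import *
win={"top":dict(pink=(160,235,215,295),rod=(360,105,395,150)),"scene":dict(pink=(238,132,284,172),rod=(278,242,302,292))}
for n in("top","scene"):
    c=dict(np.load(n+"0.npz")); P=cloud(c); H=hsv(c)
    u0,v0,u1,v1=win[n]["pink"]; w=np.s_[v0:v1,u0:u1]
    m=((H[...,0][w]>165)|(H[...,0][w]<5))&(H[...,1][w]>70)&(H[...,2][w]>60)
    q=P[w][m]; t=q[(q[:,2]>34)&(q[:,2]<48)]
    print(n,"pink px",m.sum(),"z pct",np.nanpercentile(q[:,2],[5,50,95]).round(1),"top n",len(t),"extent",t.min(0).round(1),t.max(0).round(1),"mid",((t.min(0)+t.max(0))/2).round(1))
    if n=="top":
        cn=max(cv2.findContours(m.astype(np.uint8),0,1)[0],key=cv2.contourArea); e=cv2.fitEllipse(cn)
        print(" ellipse",e[0][0]+u0,e[0][1]+v0,e[1],"ray z40",ray(c,e[0][0]+u0,e[0][1]+v0,40).round(1))
    u0,v0,u1,v1=win[n]["rod"]; w=np.s_[v0:v1,u0:u1]
    m=(H[...,1][w]<70); q=P[w][m]; q=q[(q[:,2]>70)&(q[:,2]<125)]
    print(" rod n",len(q),"zmax",np.nanmax(q[:,2]).round(1),"lo",np.median(q[q[:,2]<90],0).round(1),"hi",np.median(q[q[:,2]>=95],0).round(1))
    b=q[(q[:,2]<106)]; print(" rod fit",circ(b[:,:2],8))
    g=(H[...,0]>35)&(H[...,0]<60)&(H[...,1]>70); q=P[g]; q=q[(abs(q[:,2]-62)<5)&(abs(q[:,0]-540)<150)&(abs(q[:,1]+150)<200)]
    print(" green top",np.median(q[:,2]).round(1),cv2.minAreaRect(q[:,:2].astype(np.float32)))
E
```

```text
top pink px 789 z pct [11.3 39.  41.3] top n 595 extent [403.5 120.3  34. ] [461.1 178.7  43.6] mid [432.3 149.5  38.8]
 ellipse 188.72598457336426 265.06137466430664 (33.93277359008789, 37.82469940185547) ray z40 [432.1 147.7  40. ]
 rod n 147 zmax 120.2 lo [ 645.8 -164.7   80.7] hi [ 648.6 -167.2  111.4]
 rod fit (array([ 651.78752204, -170.39305903]), np.float64(0.3430862799128046))
 green top 61.7 ((651.1207885742188, -169.61270141601562), (89.62003326416016, 118.95917510986328), 13.691678047180176)
scene pink px 925 z pct [ 5.2 29.6 41.2] top n 355 extent [404.8 121.1  34. ] [462.8 179.9  42.5] mid [433.8 150.5  38.3]
 rod n 427 zmax 120.3 lo [ 655.9 -174.2   79.8] hi [ 654.8 -172.9  108.7]
 rod fit (array([ 652.16586349, -167.63699767]), np.float64(0.5769342059807964))
 green top 62.2 ((653.2115478515625, -169.05328369140625), (89.20384216308594, 119.62124633789062), 14.042280197143555)
```

```bash
cat >> h.py <<'E'
def R(a): s,c=np.sin(a),np.cos(a); return np.array([[c,s,0],[s,-c,0],[0,0,-1.]])
PINK=np.array([433.,150.]); ROD=np.array([652.,-169.])
E
python3 - <<'E'
from h import *; from workcell import *
for a in np.arange(-90,90,22.5):
    r=R(np.radians(a)); o=[inverse_kinematics([*p,z],r) for p,z in((PINK,240),(PINK,4),(ROD,240),(ROD,66))]
    print(a,[None if x is None else np.round(x,2).tolist() for x in o])
E
```

```text
-90.0 [[0.51, 0.44, -1.26, 1.93, 0.47, 1.12, 2.21], [-1.07, 0.85, 0.87, 2.19, -1.15, 0.68, -2.5], [-0.34, 0.74, 0.92, 1.44, -0.6, 1.26, -2.5], [-0.2, 0.85, 0.62, 1.58, -0.58, 0.9, -2.52]]
-67.5 [[-1.41, 0.59, 1.41, 2.0, -0.65, 1.13, -2.47], [-0.84, 0.69, 0.51, 2.18, -0.78, 0.46, -2.46], [0.07, 0.57, 0.16, 1.42, -0.09, 1.16, -2.51], [0.03, 0.76, 0.22, 1.57, -0.21, 0.83, -2.42]]
-45.0 [[-1.27, 0.33, 1.03, 2.0, -0.34, 0.99, -2.43], [-0.62, 0.62, 0.21, 2.17, -0.33, 0.38, -2.5], [0.13, 0.57, 0.06, 1.41, -0.03, 1.16, -2.16], [0.08, 0.75, 0.14, 1.57, -0.13, 0.83, -2.09]]
-22.5 [[-0.96, 0.23, 0.59, 1.99, -0.16, 0.97, -2.25], [-0.74, 0.65, 0.37, 2.18, -0.58, 0.41, -1.86], [0.18, 0.57, -0.03, 1.41, 0.02, 1.17, -1.81], [0.14, 0.75, 0.03, 1.56, -0.03, 0.83, -1.77]]
0.0 [[0.25, 0.29, -0.86, 1.94, 0.26, 1.03, -2.3], [-0.3, 0.61, -0.21, 2.16, 0.31, 0.41, -2.33], [0.25, 0.57, -0.14, 1.4, 0.08, 1.17, -1.47], [0.22, 0.74, -0.09, 1.56, 0.08, 0.84, -1.47]]
22.5 [[0.3, 0.31, -0.93, 1.93, 0.29, 1.04, -1.93], [-0.23, 0.61, -0.3, 2.15, 0.42, 0.43, -2.04], [0.3, 0.57, -0.21, 1.4, 0.12, 1.18, -1.11], [0.27, 0.75, -0.17, 1.56, 0.15, 0.85, -1.13]]
45.0 [[0.34, 0.33, -0.99, 1.93, 0.31, 1.05, -1.57], [-0.15, 0.63, -0.41, 2.15, 0.54, 0.47, -1.77], [0.33, 0.58, -0.26, 1.4, 0.15, 1.19, -0.74], [0.32, 0.75, -0.25, 1.55, 0.22, 0.86, -0.79]]
67.5 [[0.39, 0.35, -1.06, 1.93, 0.35, 1.06, -1.21], [-0.08, 0.64, -0.5, 2.14, 0.64, 0.51, -1.46], [0.39, 0.59, -0.36, 1.4, 0.21, 1.2, -0.39], [0.37, 0.76, -0.33, 1.55, 0.29, 0.88, -0.46]]
```

Run:
```python
from h import *; from workcell import *
r=R(np.radians(45))
movep([*PINK,240],r); movel([*PINK,70])
c=camera("scene"); cv2.imwrite("pics/pre.png",c["image"])
print(read_state()["eef_pos"],read_state()["time"])
print("contact",movel([*PINK,5],max_speed=80,guard=12))
s=read_state(); print(s["eef_pos"],s["ft_force"],s["time"])
```

```text
[433.41950845 150.08159941  70.63761784] 4.1833
contact False
[433.20159863 150.131067     5.31207795] [ 0.30335864 -0.72210851  1.0383166 ] 5.15
```

View pics/pre.png

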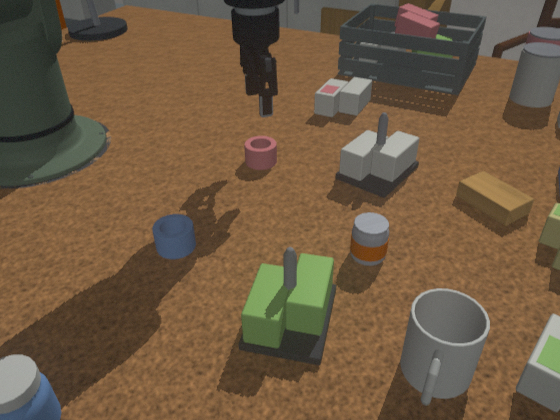

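The view before descent shows the fingers edge-on above the pink ring (fingertips about (265,112), ring at (261,152)). The descent made no contact, so I clamp and lift.

Run:
```python
from h import *; from workcell import *
clamp(); s=read_state(); print(s["eef_pos"],s["finger_gap"],s["gripper_force"],s["ft_force"])
movel([*PINK,225],max_speed=120)
s=read_state(); print(s["eef_pos"],s["finger_gap"],s["gripper_force"],s["ft_force"])
movep([*ROD,225],R(np.radians(45)))
s=read_state(); print(s["eef_pos"],s["finger_gap"],s["ft_force"],s["time"])
for n in("scene","top"):
    c=camera(n); cv2.imwrite(f"pics/{n}1.png",c["image"]); np.savez(n+"1.npz",**c)
    H=hsv(c);P=cloud(c)
    m=((H[...,0]>165)|(H[...,0]<5))&(H[...,1]>70)&(H[...,2]>60)
    q=P[m]; q=q[(np.hypot(*(q[:,:2]-ROD).T)<70)&(q[:,2]>150)]
    print(n,len(q),q.min(0).round(1),q.max(0).round(1))
    t=q[q[:,2]<q[:,2].max()-6]
    o=t[np.hypot(*(t[:,:2]-ROD).T)>25]
    if len(o)>20: print(" fit",circ(o[:,:2],30))
```

```text
[435.88675827 148.94946559   6.24634107] 0.24671214932843347 11.612307572061127 [ 11.32691941 -10.65232296  23.50006692]
[432.78751084 149.93772435 224.5899002 ] -0.1526669964115004 0.0 [ 0.39248211 -0.65276583  0.09957357]
[ 652.01029586 -167.2079233   225.38009924] 0.13394570236125336 [-0.32347491 -0.3186344  -0.77292707] 9.3417
scene 1 [ 694.4 -192.5  328.7] [ 694.4 -192.5  328.7]Traceback (most recent call last):
  File "<stdin>", line 12, in <module>
    return umr_minimum(a, axis, None, out, keepdims, initial, where)
ValueError: zero-size array to reduction operation minimum which has no identity
```

View pics/scene1.png

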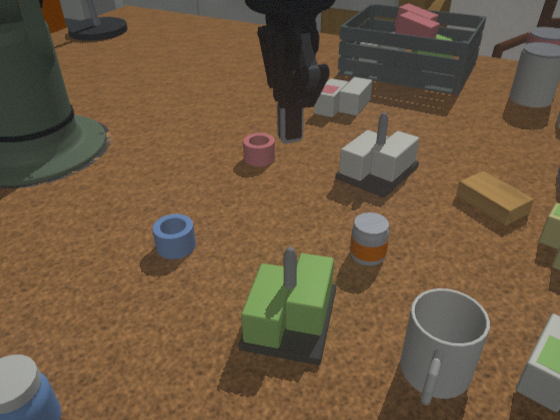

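The scene view shows the gripper shut and empty, with fingertips at (290,140). The pink ring is still standing at (259,149), slightly moved, so the grasp missed. I'll check the fingertips against the reported TCP and measure the ring again.

Run:
```python
from h import *; from workcell import *
def proj(c,p):
    T=c["cam_to_world"]; x,y,z=T[:3,:3].T@(np.array(p)-T[:3,3]); return np.round([c["cx"]+c["fx"]*x/-z,c["cy"]-c["fy"]*y/-z],1)
s=read_state()
for n in("scene","top"):
    c=camera(n); cv2.imwrite(f"pics/{n}2.png",c["image"]);P=cloud(c);H=hsv(c)
    print(n,"TCP px",proj(c,s["eef_pos"]),s["eef_pos"],"pre",proj(c,[433,150,70]))
    m=((H[...,0]>165)|(H[...,0]<5))&(H[...,1]>70)
    q=P[m]; q=q[(np.hypot(*(q[:,:2]-PINK).T)<80)&(q[:,2]>34)&(q[:,2]<48)]
    print(" pink",len(q),q.min(0).round(1),q.max(0).round(1),((q.min(0)+q.max(0))/2).round(1))
    # fingertip: lowest points of the arm near the TCP
    f=P.reshape(-1,3); f=f[(np.hypot(*(f[:,:2]-s["eef_pos"][:2]).T)<120)&(f[:,2]>140)&(f[:,2]<300)]
    if len(f):
        print(" tool pts",len(f),"zmin",f[:,2].min())
        for z in range(int(f[:,2].min()),290,20):
            k=f[(f[:,2]>=z)&(f[:,2]<z+20)]
            if len(k): print("  ",z,len(k),k.min(0).round(),k.max(0).round())
```

```text
scene TCP px [289.8 168.2] [ 652.06083752 -167.44409566  225.52867676] pre [259.3 128.7]
 pink 344 [396.1 129.2  34. ] [454.1 186.7  43.1] [425.1 157.9  38.6]
 tool pts 859 zmin 258.65244062637004
   258 368 [ 639. -183.  259.] [ 666. -163.  278.]
   278 483 [ 639. -182.  278.] [ 667. -163.  298.]
top TCP px [398.8  92.8] [ 652.06083752 -167.44409566  225.52867676] pre [182.9 264.8]
 pink 590 [395.4 128.9  34.2] [452.7 187.6  42.4] [424.  158.3  38.3]
 tool pts 23 zmin 259.9183646996325
   259 17 [ 639. -181.  260.] [ 648. -171.  279.]
   279 6 [ 639. -173.  281.] [ 641. -170.  288.]
```

View pics/top2.png

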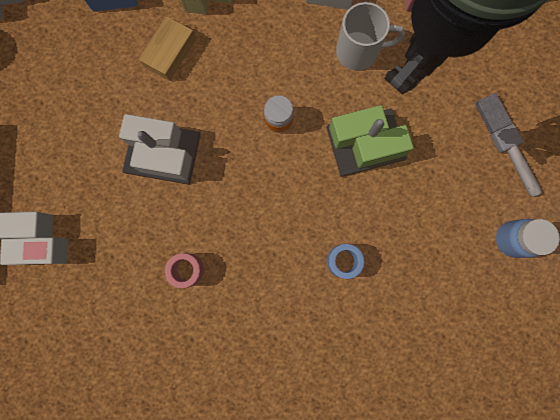

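The top view shows the pink ring at (182,270), still upright, and the shut fingertips at (402,80). The cloud puts the real shut fingertips about 33 mm above the reported TCP. That matches the miss: the fingers closed on the ring's top at about 39 mm. XY agrees to about 3 mm. I'll check where the gripper body starts, because it matters for rod clearance, then look closely above the ring with the gripper open.

```bash
cat >> h.py <<'E'
PINK=np.array([424.5,158.])
def tool(c,xy,z0,z1,step=10,rad=90):
    f=cloud(c).reshape(-1,3); f=f[(np.hypot(*(f[:,:2]-xy).T)<rad)&(f[:,2]>z0)&(f[:,2]<z1)]
    a=f[:,:2]-xy; L=np.c_[a@[.7071,.7071],a@[.7071,-.7071]]   # tool x, tool y at yaw 45
    for z in range(z0,z1,step):
        k=L[(f[:,2]>=z)&(f[:,2]<z+step)]
        if len(k)>3: print("  ",z,len(k),"x",k[:,0].min().round(),k[:,0].max().round(),"y",k[:,1].min().round(),k[:,1].max().round())
E
python3 - <<'E'
from h import *; from workcell import *
s=read_state(); tool(camera("scene"),s["eef_pos"][:2],240,420)
r=R(np.radians(45)); open_gripper()
for z in(90,-20,-30): print(z,inverse_kinematics([*PINK,z],r))
movep([*PINK,200],r); movel([*PINK,50]); s=read_state(); print(s["eef_pos"],s["finger_gap"],s["time"])
c=camera("scene"); tool(c,s["eef_pos"][:2],46,200)
cv2.imwrite("pics/scene3.png",cv2.resize(c["image"][40:200,180:380],(800,640))[:600]); c=camera("top"); tool(c,s["eef_pos"][:2],46,200)
E
```

```text
250 15 x -7.0 8.0 y 4.0 7.0
   260 167 x -11.0 11.0 y -7.0 13.0
   270 241 x -11.0 11.0 y -7.0 15.0
   280 259 x -11.0 11.0 y -6.0 15.0
   290 177 x -12.0 11.0 y -12.0 15.0
   300 247 x -14.0 12.0 y -29.0 33.0
   310 399 x -14.0 12.0 y -41.0 41.0
   320 500 x -17.0 12.0 y -49.0 49.0
   330 578 x -17.0 13.0 y -58.0 57.0
   340 776 x -18.0 18.0 y -59.0 62.0
   350 840 x -20.0 20.0 y -60.0 62.0
   360 850 x -20.0 20.0 y -37.0 47.0
   370 576 x -12.0 11.0 y -29.0 42.0
   380 579 x -37.0 32.0 y -0.0 38.0
   390 861 x -37.0 31.0 y -6.0 39.0
90 [ 0.14994727  0.53812935 -0.82715689  2.10532132  0.59103785  0.74364814
 -1.84525531]
-20 [-0.04017532  0.71005717 -0.58562827  2.15870687  0.82972315  0.51024456
 -2.05324639]
-30 [-0.05948098  0.72644457 -0.55984495  2.1605439   0.85258745  0.4875341
 -2.07387118]
[424.82881044 158.13303111  50.51049386] 85.0332443832079 13.0083
   96 84 x -11.0 11.0 y -47.0 54.0
   106 123 x -11.0 10.0 y -50.0 58.0
   116 119 x -11.0 10.0 y -49.0 58.0
   126 104 x -11.0 12.0 y -54.0 58.0
   136 56 x -13.0 11.0 y -67.0 72.0
   146 194 x -16.0 13.0 y -75.0 76.0
   156 147 x -17.0 11.0 y -72.0 75.0
   166 171 x -17.0 12.0 y -70.0 74.0
   176 210 x -20.0 12.0 y -68.0 72.0
   186 240 x -20.0 20.0 y -32.0 71.0
   196 109 x -13.0 12.0 y -8.0 70.0
   106 9 x -13.0 -7.0 y 45.0 57.0
   116 8 x -12.0 -7.0 y 45.0 57.0
   136 26 x -15.0 0.0 y 42.0 72.0
   146 87 x -15.0 11.0 y 44.0 75.0
   156 130 x -18.0 16.0 y 25.0 74.0
   166 94 x -18.0 16.0 y 21.0 73.0
   176 75 x -21.0 15.0 y 23.0 71.0
   186 90 x -13.0 10.0 y 31.0 70.0
   196 180 x -15.0 12.0 y 35.0 69.0
```

View pics/scene3.png

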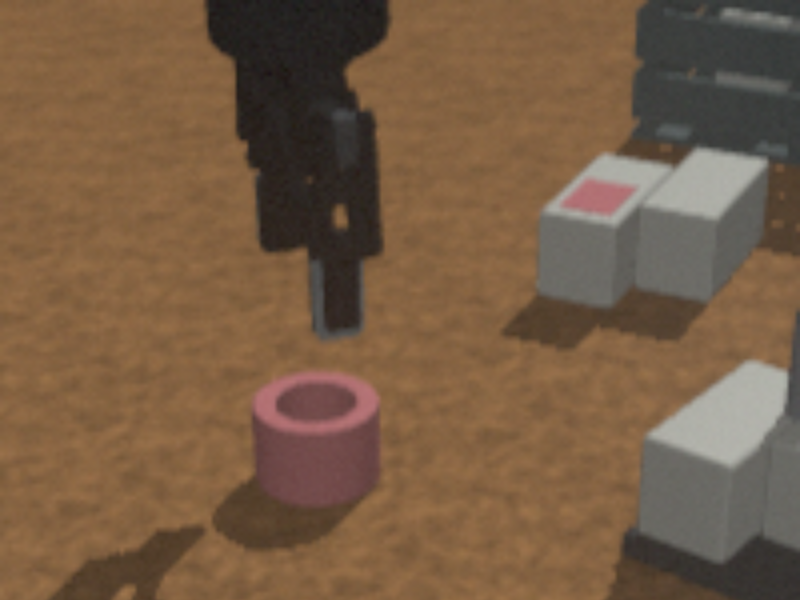

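The open fingertips, at (335,330) in the crop, are at z≈97 for a reported TCP of 50, so the offset is 47 mm open and 33 mm shut. They straddle the ring evenly (±57 mm), and the ring stands upright below. I descend to a reported z of about -31, which puts the tips about 9 mm above the table when gripping.

Run:
```python
from h import *; from workcell import *
print("contact",movel([*PINK,-31],max_speed=80,guard=12)); print(read_state()["eef_pos"],read_state()["ft_force"])
clamp(); s=read_state(); print(s["eef_pos"],s["finger_gap"],s["gripper_force"],s["ft_force"],s["time"])
if s["finger_gap"]>50:
    movel([*PINK,40],max_speed=100)
    c=camera("scene"); cv2.imwrite("pics/scene4.png",cv2.resize(c["image"][40:200,180:380],(750,600)))
    s=read_state(); print(s["eef_pos"],s["finger_gap"],s["gripper_force"],s["ft_force"],s["time"])
    H=hsv(c);P=cloud(c);m=((H[...,0]>165)|(H[...,0]<5))&(H[...,1]>70); q=P[m]; q=q[np.hypot(*(q[:,:2]-PINK).T)<60]
    print(len(q),np.percentile(q,[1,99],axis=0).round(1))
```

```text
contact False
[424.69560043 158.078746   -30.67486578] [ 0.82485185 -0.43724953 -0.4345164 ]
[424.80286368 158.00537892 -30.261399  ] 59.26308297661824 59.8648040369153 [-3.79761151 -2.34840948 19.32742195] 14.65
[424.19887648 157.85133784  39.45471922] 58.63885635069018 64.31684732437134 [-0.38303511 -0.20845782 -1.38674849] 15.5583
544 [[398.7 121.7  71.5]
 [455.7 177.5 226.1]]
```

View pics/scene4.png

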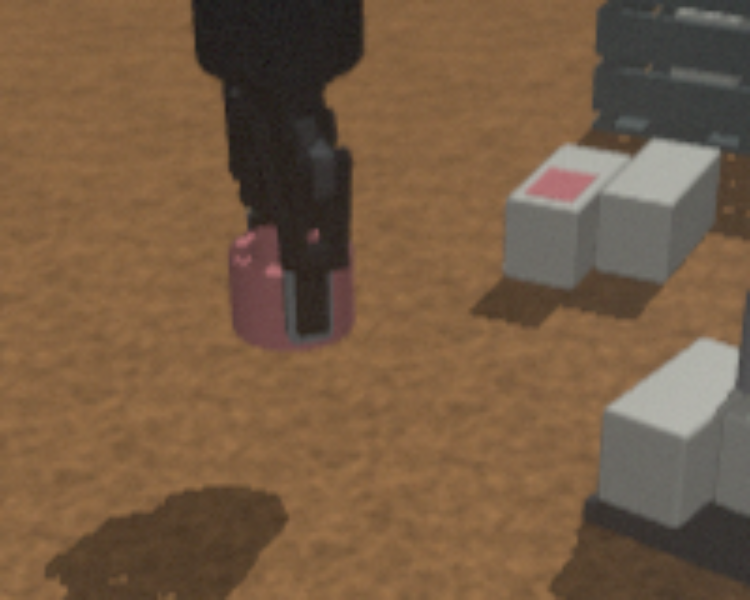

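The ring is held level. Its underside is at about 71 mm with TCP z at 39.5, so the underside sits about 31 mm above the reported TCP. I carry it in a straight line over the rod and check the alignment.

Run:
```python
from h import *; from workcell import *
movel([*PINK,150],max_speed=150)
try: movel([*ROD,150],max_speed=200)
except PlanningError as e: print(e); movep([*ROD,150],R(np.radians(45)))
movel([*ROD,105],max_speed=100); wait(.2)
s=read_state(); print(s["eef_pos"],s["finger_gap"],s["time"])
for n in("scene","top"):
    c=camera(n); H=hsv(c);P=cloud(c);m=((H[...,0]>165)|(H[...,0]<5))&(H[...,1]>70); q=P[m]; q=q[(np.hypot(*(q[:,:2]-ROD).T)<60)&(q[:,2]>110)&(q[:,2]<190)]
    print(n,len(q))
    if len(q)>30:
        print(np.percentile(q,[1,99],axis=0).round(1)); w=q[(q[:,2]<168)]; print(circ(w[:,:2]+0,30) if n=="scene" else "")
    if n=="scene": cv2.imwrite("pics/scene5.png",cv2.resize(c["image"][130:370,190:390],(500,600)))
```

```text
[ 652.32983682 -169.01533183  105.57684331] 59.12731630208368 19.3833
scene 1270
[[ 626.4 -198.1  138. ]
 [ 682.5 -151.6  176.8]]
(array([ 655.44930035, -167.71106423]), np.float64(4.065732146619503))
top 391
[[ 622.4 -195.6  142.4]
 [ 675.5 -139.8  177.3]]
```

View pics/scene5.png

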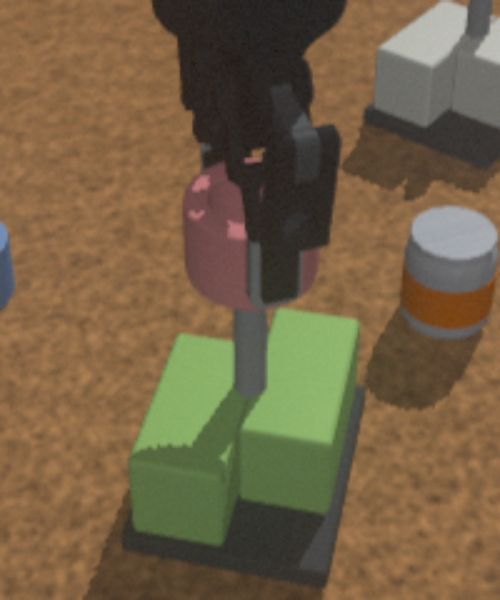

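The ring is centred over the rod: its extents give a centre of about (652,-169), and the rod at (250,345) in the crop lines up beneath it. Lowering now, with a guard.

Run:
```python
from h import *; from workcell import *
g=movel([*ROD,38],max_speed=80,guard=12); s=read_state(); print(g,s["eef_pos"],s["ft_force"])
if not g:
    g=movel([*ROD,26],max_speed=20,guard=8); s=read_state(); print(g,s["eef_pos"],s["ft_force"],s["finger_gap"],s["time"])
c=camera("scene"); cv2.imwrite("pics/scene6.png",cv2.resize(c["image"][160:360,190:390],(600,600)))
```

```text
False [ 652.33375038 -168.95748422   38.48820386] [-0.54514748  1.11934465  0.01006083]
True [ 652.22773731 -169.12785643   31.93759324] [-2.70929755 -1.13309727 11.00657095] 59.06325312283611 20.8833
```

View pics/scene6.png

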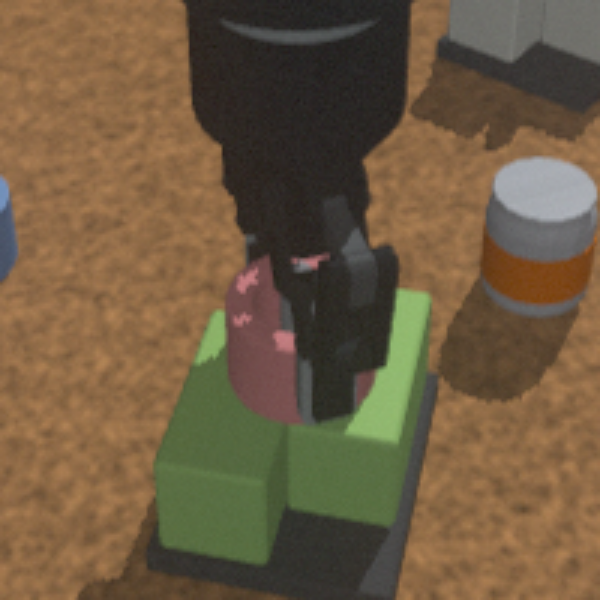

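The ring sits on the green block at (300,410) in the crop. Contact came at TCP z of 31.9, against an expected 31. Now I release, retreat and check.

Run:
```python
from h import *; from workcell import *
open_gripper(); movel([*ROD,180],max_speed=120)
try: movel([560,-350,200],max_speed=200)
except PlanningError as e: print(e)
s=read_state(); print(s["finger_gap"],s["eef_pos"],s["time"])
for n in("scene","top"):
    c=camera(n); H=hsv(c);P=cloud(c);m=((H[...,0]>165)|(H[...,0]<5))&(H[...,1]>70); q=P[m]; q=q[(np.hypot(*(q[:,:2]-ROD).T)<60)&(q[:,2]>60)&(q[:,2]<190)]
    t=q[q[:,2]>97]; print(n,len(q),len(t))
    if len(t)>20: print(t.min(0).round(1),t.max(0).round(1),"top z",np.median(t[:,2]).round(1))
    if n=="scene": cv2.imwrite("pics/scene7.png",c["image"])
```

```text
85.4024266054939 [ 560.66109025 -348.54099077  199.98851985] 23.875
scene 2124 963
[ 623.6 -198.7   97. ] [ 682.8 -140.1  117.6] top z 101.9
top 909 617
[ 622.5 -198.7   97. ] [ 680.1 -139.8  112.1] top z 101.6
```

View pics/scene7.png

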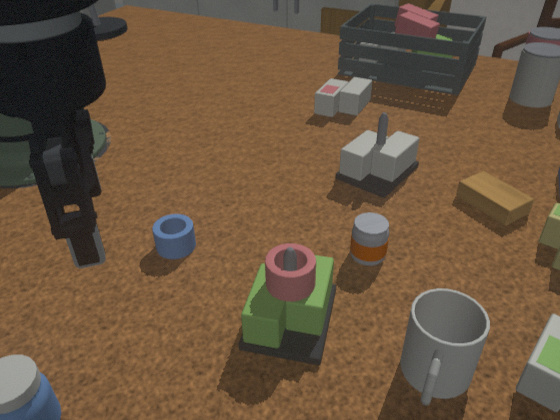

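The pink ring lies flat around the green stand's rod at (290,270), with its top at 102 mm as expected. The blue ring at (174,236) has not moved, and the arm is clear.

```bash
python3 -c "
from workcell import *
print(finish_job())"
```

```text
the job is handed in; nothing more can be done
None
```

The pink ring lies flat on the green block around its rod, lowered all the way in the gripper before release; the first grasp missed and nudged the ring about 12 mm, the second held, and the job was handed in at about 24 s with the blue ring and white stand untouched.

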